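# Tamp the bar ends level in the remnant bin

### The arm

A 6-joint arm with a two-finger parallel gripper is mounted at the origin on a cart in front of the work surface, level with it; the furniture and walls round the work are solid. World frame = base frame: x ahead of the robot, y to its left, z up, the work surface at z = 0. Lengths are in m, angles in rad, forces in N, time in s.
With the tool pointing down it reaches from about 0.225 to 0.875 m from the base axis. Payload 3.4 kg.
Tool frame: the origin (TCP) lies at the very end of the fingers, on their centre line; the grasp point (between the pads) lies 19 mm behind it; z points along the fingers, y is the direction in which the jaws open and shut (so a half turn about z gives the same grasp; the last joint's range is limited). The gripper opens to 85 mm and grips with 20 to 120 N. Pads are 22 mm wide; open, the fingers measure 114 mm over their backs; the gripper's body (76 mm by 85 mm) begins 54 mm behind the grasp point. The pads swing forward as they close: fully open they stand 13 mm farther back than shut.
Start: joints at [0.989, 0.276, 1.505, -0, 1.361, -0.121], TCP at [0.256, 0.515, 0.231] pointing down, gripper open.
Joint ranges: [-2.89, 2.89], [-0.75, 2.08], [0.22, 2.7], [-1.18, 4.32], [0.11, 2.71], [-2.7, 2.7]. Speed limits (rad/s): [2.57, 2.57, 3.14, 3.14, 3.14, 3.14].

### API

Orientations are given as a unit quaternion [w, x, y, z].
In Python, from rig import telemetry, optics, order gives the robot as it stands.
- The arm moves only by the shell command python3 -m creep 'ROWS' [FORCE]. ROWS is a JSON object of lists of equal length, an entry for each row: "slide": the shift along the world's x, y, z normalised to -1 to 1, where 1 is 0.15 m, a list of three; "twist": the turn, a rotation vector about the world's x, y, z normalised to -1 to 1, where 1 is 360 degrees, a list of three; "fingers": the gripper's target within -1 to 1 (fully open at 1, half-way at 0, shut at -1). A call has 1 to 20 rows; each row is the pose to reach, as a shift and turn from the pose commanded when the call began, turning the shorter way round; what a row does not reach only later rows make up. A row lasts 1/10 s, in which the tool goes at most 50 mm and 8.59 degrees, less where a joint would pass 70% of its speed; a pose out of reach is approached as far as the arm can. A call with a number of a shift or a turn outside -1 to 1 is refused whole. A call with a gripper value outside its range is refused whole. The fingers move at their own pace and stop on an object; FORCE is the grip in N (left out, the last holds). Time passes only in rows, so rows that repeat a pose let the fingers close. It gives the time, the measured TCP pose, the force and the opening at its end, in the units of the state.
- telemetry.get_state(): the state, without advancing time (a new reading comes with each control period).
- optics.get_image(name): name is "side" or "top"; returns a dict with "img" (384x512x3 uint8, blue, green, red), "depth" (384x512 float32, m along the optical axis (not along the pixel's ray), 0 where there is no reading), "fovy" (degrees; the focal length in pixels is half the picture's height over the tangent of half this angle, whatever the lens; pixels are square), "cx", "cy" (the principal point, pixels), "world_from_camera" (4x4, takes a point from camera to world coordinates). Camera axes: x right, y down, z forward; pixel columns grow to the right and rows downward; lengths in m; the calibration is good to about 2 mm. A picture is of the moment at which its call begins.
- order.sign_off(): hands the job in, once; it reports no verdict.
The state is a dict: "clock": time; "qpos": joint angles; "qd": joint speeds; "effort": joint torques, N m; "position": TCP position; "ee_rot": TCP orientation; "contact_force": force on the tool from outside, world axes, zero at the start; "moment": the same for the moment, N m; "width": finger opening in m.
Only numpy, scipy, OpenCV 4.12 (cv2) and the standard library are available. Lean on these libraries where they do the work, as an engineer would, in place of code of your own. Each camera call takes 0.05 s, during which the arm holds its last target.

### The job

In each cell of the blue remnant bin one piece of hexagon bar has ridden up on its neighbours and sticks out above the rim, so the bins cannot be stacked. Take the tamper and press the high pieces down with its flat foot until all the pieces in both cells lie level on the bin floor, then stand the tamper upright back on its round mat and let go. Do not touch the bar pieces with the gripper, and leave the oil can, the scraper and the try square where they are.

Things in the scene. Friction and masses are not known exactly. Their poses are not given: they have to be found in the camera images.
- bin: Blue sheet-metal bin, fixed to the bench, open on top, 184 mm (its x) by 157 mm (its y), rim 48 mm above the bench, walls and divider 3 mm, floor 4 mm thick. A divider along its x axis makes two cells, each 178 mm by 74 mm inside. Origin under the middle of the bin, on the bench; any yaw. A piece on the floor has its top 40 mm above the bench
- cell_alu (a point): Middle of the floor of the cell with the four bright aluminium pieces (bin y = +38.5 mm, 4 mm above the bench). The pieces lie side by side along the bin's x; there is room for all four and 12 mm more. The high one does not sink by itself; pressed down from above with 5 to 20 N it pushes its neighbours apart and sinks to the floor
- cell_ace (a point): Middle of the floor of the cell with the four green plastic pieces (bin y = -38.5 mm, 4 mm above the bench). The pieces lie side by side along the bin's x; there is room for all four and 12 mm more. The high one does not sink by itself; pressed down from above with 5 to 20 N it pushes its neighbours apart and sinks to the floor
- mat: Round black rubber mat with a yellow ring, diameter 120 mm, 4 mm thick, fixed to the bench; the tamper stands on it. Origin at the centre of its underside
- tamper_handle (a point): Tamper: upright square wooden handle 28 by 28 mm (faces along this point's x and y), from 24 to 154 mm above the underside of the foot, total height 154 mm, about 0.4 kg. This point is on the handle's axis, 120 mm above the underside of the foot and 34 mm below the handle's top; the place to grasp, from above. z points up the handle
- tamper_foot (a point): Centre of the flat underside of the tamper's round steel foot, diameter 56 mm, 12 mm thick, centred on the handle's axis
- alu_1_mid (a point): Piece of bright aluminium hexagon bar, 36 mm across flats (41.6 mm across corners), 66 mm long, about 0.22 kg, loose, lying across its cell. Given at the middle of its length, on its axis; its y axis runs along the bar. It lies flat on the bin floor when this point is at world z = 0.022. At the start it lies on the floor
- alu_2_mid (a point): Piece of bright aluminium hexagon bar, 36 mm across flats (41.6 mm across corners), 66 mm long, about 0.22 kg, loose, lying across its cell. Given at the middle of its length, on its axis; its y axis runs along the bar. It lies flat on the bin floor when this point is at world z = 0.022. At the start it lies on the floor
- alu_3_mid (a point): Piece of bright aluminium hexagon bar, 36 mm across flats (41.6 mm across corners), 66 mm long, about 0.22 kg, loose, lying across its cell. Given at the middle of its length, on its axis; its y axis runs along the bar. It lies flat on the bin floor when this point is at world z = 0.022. At the start it lies on the floor
- alu_4_mid (a point): Piece of bright aluminium hexagon bar, 36 mm across flats (41.6 mm across corners), 66 mm long, about 0.22 kg, loose, lying across its cell. Given at the middle of its length, on its axis; its y axis runs along the bar. It lies flat on the bin floor when this point is at world z = 0.022. At the start wedged on top of its neighbours, 15 to 25 mm too high
- ace_1_mid (a point): Piece of green plastic hexagon bar, 36 mm across flats (41.6 mm across corners), 66 mm long, about 0.15 kg, loose, lying across its cell. Given at the middle of its length, on its axis; its y axis runs along the bar. It lies flat on the bin floor when this point is at world z = 0.022. At the start it lies on the floor
- ace_2_mid (a point): Piece of green plastic hexagon bar, 36 mm across flats (41.6 mm across corners), 66 mm long, about 0.15 kg, loose, lying across its cell. Given at the middle of its length, on its axis; its y axis runs along the bar. It lies flat on the bin floor when this point is at world z = 0.022. At the start it lies on the floor
- ace_3_mid (a point): Piece of green plastic hexagon bar, 36 mm across flats (41.6 mm across corners), 66 mm long, about 0.15 kg, loose, lying across its cell. Given at the middle of its length, on its axis; its y axis runs along the bar. It lies flat on the bin floor when this point is at world z = 0.022. At the start it lies on the floor
- ace_4_mid (a point): Piece of green plastic hexagon bar, 36 mm across flats (41.6 mm across corners), 66 mm long, about 0.15 kg, loose, lying across its cell. Given at the middle of its length, on its axis; its y axis runs along the bar. It lies flat on the bin floor when this point is at world z = 0.022. At the start wedged on top of its neighbours, 15 to 25 mm too high
- oil_can_mid (a point): Red oil can with a thin spout, 65 by 86 mm, 174 mm tall; loose bystander, not to be moved. Given at the centre of its underside
- scraper_mid (a point): Scraper with a wooden handle and a short steel blade, lying flat, 166 mm long, 25 mm wide, 28 mm high; loose bystander, not to be moved. Given at the centre of its underside
- try_square_mid (a point): Steel try square lying flat, 75 by 120 mm, 15 mm high; loose bystander, not to be moved. Given at the centre of its underside

How it is judged:
On the way, in this order (a step that is already met when the one before it is completed fails the run):
1. the tamper is lifted off its mat (z of tamper_foot in the frame of mat above 0.03 m), for 0.1 s.
2. all eight pieces lie level on the floor of their cells (z of each of alu_1_mid, alu_2_mid, alu_3_mid, alu_4_mid, ace_1_mid, ace_2_mid, ace_3_mid, ace_4_mid in the frame of bin below 0.027 m and horizontal distance between each of alu_1_mid, alu_2_mid, alu_3_mid, alu_4_mid and cell_alu below 0.075 m and horizontal distance between each of ace_1_mid, ace_2_mid, ace_3_mid, ace_4_mid and cell_ace below 0.075 m), for 0.2 s.
At the end, for the whole second after the job is handed in: All eight pieces lie in their own cells with their middles less than 5 mm higher than when flat on the bin floor, and the tamper stands upright (within 0.1 rad), at rest, with its foot flat on the mat, centred within 32 mm of the mat's centre (all of step 2 and horizontal distance between tamper_foot and mat below 0.032 m and z of tamper_foot in the frame of mat below 0.009 m and angle between tamper_foot's own z axis and vertical below 0.1 rad and linear speed of tamper below 0.03 m/s); the robot touches nothing.
It fails at once if the gripper or arm touches a bar piece (contact force between any of the fingers, the arm and alu_1 above 1 N or contact force between any of the fingers, the arm and alu_2 above 1 N or contact force between any of the fingers, the arm and alu_3 above 1 N or contact force between any of the fingers, the arm and alu_4 above 1 N or contact force between any of the fingers, the arm and ace_1 above 1 N or contact force between any of the fingers, the arm and ace_2 above 1 N or contact force between any of the fingers, the arm and ace_3 above 1 N or contact force between any of the fingers, the arm and ace_4 above 1 N).
It fails at once if a bystander (oil can, scraper, try square) is moved by more than 20 mm (distance of any of oil_can_mid, scraper_mid, try_square_mid from where it was at the start of the episode above 0.02 m).
It also fails if it takes over 48 s, if anything falls off the work surface, if the arm or the gripper's body presses on something with over 40 N, if the wrist force passes 120 N, or if a joint passes its speed limit or range.

## Working session

There is one attempt and no reset: what is moved stays moved. The work goes in short steps, Python scripts to look and compute and a shell command to move; the robot and the scene stay as the last step left them, time stands still between calls to the robot, and variables do not carry over. Pictures are saved under pics/ and viewed, and the job is handed in when it is done.

```bash
mkdir -p pics; ls; python3 - <<'E'
from rig import telemetry, optics
import cv2,numpy as np
s=telemetry.get_state(); print(s)
for n in("side","top"):
    d=optics.get_image(n); cv2.imwrite(f"pics/{n}0.png",d["img"]); np.savez(f"pics/{n}0.npz",**d)
    print(n,d["fovy"],d["cx"],d["cy"],d["world_from_camera"].round(4).tolist())
E
```

```text
pics
{'clock': 0.0, 'qpos': array([ 9.88978172e-01,  2.76609462e-01,  1.50614563e+00,  2.74043558e-05,
        1.36067674e+00, -1.20984061e-01]), 'qd': array([ 5.67589349e-04,  4.60209801e-04,  8.30123894e-04, -2.04457460e-03,
        2.57945771e-05,  5.76517058e-04]), 'effort': array([-1.41737044e-03, -4.16768861e+01, -2.45804429e+01, -4.58241266e-04,
        1.10271786e-02, -6.35451755e-06]), 'position': array([0.25539747, 0.51458203, 0.23042647]), 'ee_rot': array([-3.29115476e-04,  2.28386266e-01,  9.73570166e-01, -8.58784977e-04]), 'contact_force': array([ 0.66687045,  0.06414307, -0.22344402]), 'moment': array([-0.01390652, -0.00016472, -0.03011657]), 'width': 0.08507191176652897}
side 50.061600280918015 254.88439147427258 186.6460644403787 [[-0.9928, -0.0676, 0.0988, 0.4152], [-0.1196, 0.5312, -0.8387, 1.2401], [0.0042, -0.8445, -0.5355, 0.8551], [0.0, 0.0, 0.0, 1.0]]
top 44.248868479220924 250.7157334391838 184.61011124046286 [[0.0075, -0.9892, 0.1464, 0.3874], [-0.9999, -0.0058, 0.0121, 0.046], [-0.0112, -0.1465, -0.9891, 1.3348], [0.0, 0.0, 0.0, 1.0]]
```

View pics/side0.png

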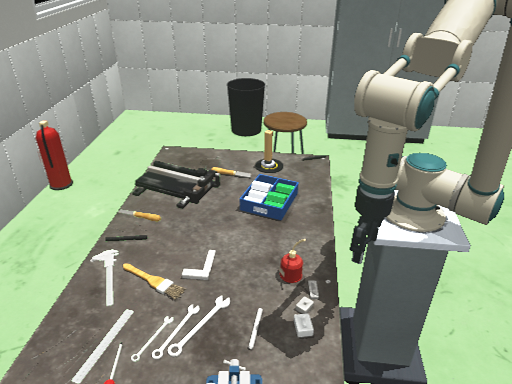

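View pics/top0.png

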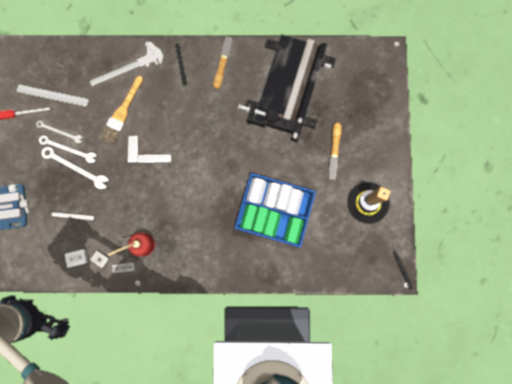

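The side view shows the bin at about (268,196) and the tamper on its mat at about (268,160). The top view shows the bin at (275,210), the mat at (369,202), the handle top at (384,194), the oil can at (140,243), the square at (145,152) and the scraper at (335,150). Next I measure.

```bash
cat > h.py <<'E'
import numpy as np,cv2
def load(f):
    return dict(np.load(f))
def K(d):
    f=d["img"].shape[0]/2/np.tan(np.radians(float(d["fovy"]))/2); return f,float(d["cx"]),float(d["cy"])
def pts(d):
    f,cx,cy=K(d); v,u=np.mgrid[:384,:512]; z=d["depth"]
    P=np.stack([(u-cx)/f*z,(v-cy)/f*z,z],-1); T=d["world_from_camera"]
    return P@T[:3,:3].T+T[:3,3]
def ray(d,u,v,h):
    f,cx,cy=K(d);T=d["world_from_camera"]; r=T[:3,:3]@np.array([(u-cx)/f,(v-cy)/f,1]); o=T[:3,3]
    return o+r*(h-o[2])/r[2]
E
python3 - <<'E'
from h import *
d=load("pics/top0.npz"); P=pts(d)
t=d["img"]; cv2.imwrite("pics/topc.png",cv2.resize(t[160:260,220:420],None,fx=4,fy=4,interpolation=cv2.INTER_CUBIC))
d2=load("pics/side0.npz"); cv2.imwrite("pics/sidec.png",cv2.resize(d2["img"][120:230,230:330],None,fx=5,fy=5,interpolation=cv2.INTER_CUBIC))
hsv=cv2.cvtColor(t,cv2.COLOR_BGR2HSV)
m=(((hsv[...,0]>100)&(hsv[...,0]<130)&(hsv[...,1]>130))*255).astype(np.uint8); m[:,:230]=0;m[:,320:]=0
ys,xs=np.nonzero(m); r=cv2.minAreaRect(np.stack([xs,ys],1).astype(np.float32)); b=cv2.boxPoints(r)
W=np.array([ray(d,*q,0.048) for q in b]); print(b,W.round(4)); print("c",W.mean(0), np.linalg.norm(W-np.roll(W,1,0),axis=1))
e=W-np.roll(W,1,0);print("ang",np.degrees(np.arctan2(e[:,1],e[:,0])))
# depth heights in tamper zone
H=P[...,2]; 
m=(H>0.14)&(H<0.2); m[:,:340]=0; m[:,410:]=0
print("handle top",P[m].mean(0),np.std(P[m],0),m.sum())
q=P[m][:,:2].astype(np.float32); rr=cv2.minAreaRect(q); print(rr)
# yellow ring
m=(hsv[...,0]>20)&(hsv[...,0]<35)&(hsv[...,1]>120)&(abs(H-0.004)<.02); m[:,:340]=0; m[:,420:]=0
print("yellow",P[m].mean(0),m.sum()); 
# dark mat disc
g=cv2.cvtColor(t,cv2.COLOR_BGR2GRAY); m=((g<35)*255).astype(np.uint8)
for c in cv2.findContours(m,0,2)[0]:
    if cv2.contourArea(c)>100: 
        x,y,w,h=cv2.boundingRect(c); 
        if x>340: print(x,y,w,h,cv2.minEnclosingCircle(c),cv2.fitEllipse(c), ray(d,*cv2.fitEllipse(cv2.convexHull(c))[0],.004))
E
```

```text
[[233.96892 228.18689]
 [249.76237 172.30243]
 [315.71246 190.94049]
 [299.919   246.82495]] [[ 0.4579  0.1064  0.048 ]
 [ 0.6123  0.0647  0.048 ]
 [ 0.5614 -0.1168  0.048 ]
 [ 0.4089 -0.0723  0.048 ]]
c [ 0.51011904 -0.00448846  0.048     ] [0.18527838 0.15995209 0.18845213 0.15879062]
ang [  74.68684042  -15.12434787 -105.6727109   163.73315598]
handle top [ 0.5413233  -0.27023151  0.15481963] [0.00846295 0.00827411 0.00466075] 143
((0.5425287485122681, -0.272051066160202), (0.028437193483114243, 0.029203474521636963), 67.38623046875)
yellow [ 0.52292698 -0.25910999  0.00328862] 142
```

View pics/topc.png

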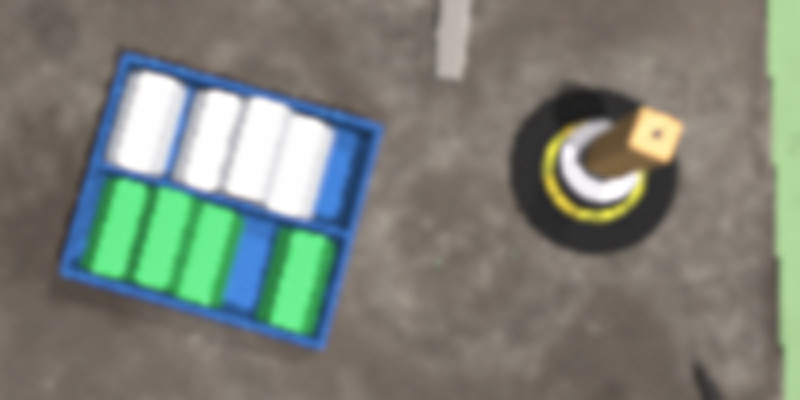

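View pics/sidec.png

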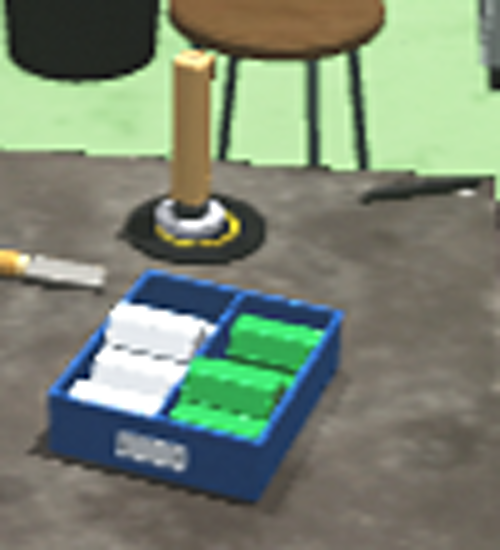

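```bash
python3 - <<'E'
from h import *
d=load("pics/top0.npz"); P=pts(d); t=d["img"]; hsv=cv2.cvtColor(t,cv2.COLOR_BGR2HSV)
c=np.array([.5101,-.0045]); a=np.radians(-105.4)
ex=np.array([np.cos(a),np.sin(a)]); ey=np.array([-ex[1],ex[0]])
R=P[...,:2]-c; bx=R@ex*1000; by=R@ey*1000; H=P[...,2]*1000
for nm,lo,hi in(("alu",15,60),("ace",-60,-15)):
    print(nm)
    for x in range(-92,92,6):
        m=(by>lo)&(by<hi)&(bx>=x)&(bx<x+6)
        print(x+3, int(m.sum()), np.percentile(H[m],[25,50,75]).round(0))
m=(H>46)&(abs(bx)<110)&(abs(by)<95)
for nm,s in(("alu",(by>8)&(by<68)),("ace",(by<-8)&(by>-68))):
    q=m&s&(H>50)&(abs(bx)<85); print(nm,"high",q.sum(),bx[q].mean(),by[q].mean(),H[q].max(),P[q].mean(0))
# rim
rim=(abs(H-48)<5)&(hsv[...,0]>100)&(hsv[...,0]<130)&(hsv[...,1]>130)&(abs(bx)<110)&(abs(by)<95)
print("rim",P[rim].mean(0),np.percentile(bx[rim],[2,98]),np.percentile(by[rim],[2,98]))
# mat
g=t.max(2); m=((g<60)*255).astype(np.uint8); m[:,:340]=0;m[:150]=0;m[240:]=0
m=cv2.morphologyEx(m,cv2.MORPH_OPEN,np.ones((3,3)))
for k in cv2.findContours(m,0,2)[0]:
    if cv2.contourArea(k)>100:
        e=cv2.fitEllipse(cv2.convexHull(k)); print("mat",e,ray(d,*e[0],.004))
# foot from depth
m=(abs(H-24)<9)&(P[...,1]<-.2)&(P[...,0]<.6)&(P[...,0]>.45); print("foot",P[m].mean(0),m.sum())
m=(H>145)&(P[...,1]<-.2)&(P[...,0]<.6)&(P[...,0]>.45)&(hsv[...,2]>150); q=P[m]; print("top",q.mean(0)); 
r=cv2.minAreaRect(q[:,:2].astype(np.float32));print(r)
# handle top contour pix
s=((hsv[...,0]>8)&(hsv[...,0]<25)&(hsv[...,2]>200)); s[:,:375]=0; s[:,395:]=0; s[:180]=0;s[215:]=0
k=np.stack(np.nonzero(s)[::-1],1); r=cv2.minAreaRect(k.astype(np.float32)); print(r,ray(d,*r[0],.158),[ (ray(d,*w,.158)[:2]).round(4).tolist() for w in cv2.boxPoints(r)])
E
```

```text
alu
-89 45 [ 6. 47. 50.]
-83 27 [22. 26. 29.]
-77 32 [34. 36. 38.]
-71 34 [38. 39. 41.]
-65 35 [37. 39. 41.]
-59 35 [37. 39. 42.]
-53 36 [34. 36. 38.]
-47 40 [24. 27. 28.]
-41 32 [2. 3. 5.]
-35 32 [21. 25. 27.]
-29 33 [32. 34. 39.]
-23 36 [38. 40. 41.]
-17 36 [38. 39. 41.]
-11 35 [37. 39. 40.]
-5 35 [43. 46. 50.]
1 38 [56. 58. 60.]
7 37 [59. 60. 62.]
13 35 [59. 60. 62.]
19 37 [59. 60. 61.]
25 33 [57. 58. 60.]
31 34 [45. 47. 48.]
37 34 [37. 39. 41.]
43 34 [38. 40. 41.]
49 36 [39. 40. 41.]
55 32 [33. 36. 38.]
61 25 [23. 25. 28.]
67 33 [1. 3. 5.]
73 33 [1. 3. 4.]
79 35 [1. 3. 5.]
85 34 [2. 4. 6.]
91 54 [15. 47. 50.]
ace
-89 53 [ 6. 44. 49.]
-83 28 [ 3.  6. 22.]
-77 33 [28. 30. 34.]
-71 35 [36. 40. 41.]
-65 35 [38. 39. 42.]
-59 37 [38. 40. 41.]
-53 35 [39. 40. 42.]
-47 34 [45. 48. 51.]
-41 36 [57. 58. 60.]
-35 38 [57. 59. 60.]
-29 37 [57. 58. 61.]
-23 37 [57. 58. 60.]
-17 36 [49. 52. 53.]
-11 37 [40. 43. 44.]
-5 36 [37. 39. 40.]
1 36 [37. 39. 41.]
7 36 [38. 40. 43.]
13 34 [30. 33. 37.]
19 32 [ 5. 23. 26.]
25 34 [2. 3. 6.]
31 35 [1. 3. 5.]
37 34 [1. 4. 5.]
43 39 [ 3.  5. 18.]
49 38 [26. 2
[... 307 characters left out ...]
27801798085 [0.48173444 0.03517257 0.05744829]
rim [ 0.5064894  -0.00135939  0.04915694] [-92.00876058  91.69028355] [-78.91040406  78.99264626]
mat ((367.5267028808594, 202.24478149414062), (38.594635009765625, 40.79814529418945), 141.73504638671875) [ 0.53597857 -0.2680948   0.004     ]
foot [ 0.53750437 -0.26326313  0.0192022 ] 98
top [ 0.5417926  -0.27126478  0.15619084]
((0.5423928499221802, -0.27220866084098816), (0.027930837124586105, 0.0292152501642704), 66.91658020019531)
((382.0689697265625, 196.8275909423828), (11.14172077178955, 18.569534301757812), 21.801410675048828) [ 0.53264216 -0.26841851  0.158     ] [[0.516, -0.2464], [0.5596, -0.265], [0.5493, -0.2905], [0.5058, -0.2718]]
```

Both high pieces stand clear of the rest: in bin x they sit at about +12 mm (aluminium) and −31 mm (green). The tamper handle is at (0.542, −0.272). I'll travel to above the tamper now.

```bash
R='x'; python3 -m creep '{"slide":[[0.32,-0.875,0],[0.32,-0.875,0],[0.32,-0.875,0]],"twist":[[0,0,0.015],[0,0,0.015],[0,0,0.015]],"fingers":[1,1,1]}' 
python3 -m creep '{"slide":[[0.32,-0.875,0],[0.32,-0.875,0],[0.32,-0.875,0]],"twist":[[0,0,0],[0,0,0],[0,0,0]],"fingers":[1,1,1]}' 
python3 -m creep '{"slide":[[0.32,-0.875,0],[0.32,-0.875,0],[0.32,-0.875,0]],"twist":[[0,0,0],[0,0,0],[0,0,0]],"fingers":[1,1,1]}' 
python3 -m creep '{"slide":[[0.32,-0.875,0],[0.32,-0.875,0],[0.32,-0.875,0]],"twist":[[0,0,0],[0,0,0],[0,0,0]],"fingers":[1,1,1]}' 
python3 -m creep '{"slide":[[0.32,-0.875,0],[0.32,-0.875,0],[0.32,-0.875,0]],"twist":[[0,0,0],[0,0,0],[0,0,0]],"fingers":[1,1,1]}' 
```

```text
clock: 0.4
position: [0.3036, 0.3815, 0.2307]
ee_rot: [-0.0, 0.182, 0.983, -0.001]
contact_force: [0.6, 0.2, 0.0]
width: 0.0856
clock: 0.7
position: [0.3517, 0.2501, 0.2311]
ee_rot: [-0.0, 0.182, 0.983, -0.0]
contact_force: [0.9, 0.4, 1.1]
width: 0.0852
clock: 1.0
position: [0.3999, 0.1189, 0.2312]
ee_rot: [0.0, 0.183, 0.983, -0.0]
contact_force: [0.5, 1.0, 0.4]
width: 0.0852
clock: 1.3
position: [0.4481, -0.0125, 0.2312]
ee_rot: [0.0, 0.183, 0.983, -0.0]
contact_force: [1.2, -0.5, -0.2]
width: 0.0855
clock: 1.6
position: [0.4961, -0.144, 0.231]
ee_rot: [0.0, 0.183, 0.983, -0.0]
contact_force: [0.1, -0.1, 0.3]
width: 0.0852
```

```bash
python3 - <<'E'
from rig import telemetry
from scipy.spatial.transform import Rotation as R
import numpy as np
s=telemetry.get_state(); print(s["clock"],s["position"],s["qpos"].round(3)); M=R.from_quat(np.roll(s["ee_rot"],-1)).as_matrix(); print(M.round(3),np.degrees(np.arctan2(M[1,1],M[0,1])))
E
```

```text
1.6 [ 0.49614629 -0.14397642  0.23097046] [-0.417  0.188  1.626 -0.     1.328 -1.62 ]
[[-0.933  0.36  -0.   ]
 [ 0.36   0.933 -0.   ]
 [-0.    -0.    -1.   ]] 68.9152211219478
```

```bash
python3 -m creep '{"slide":[[0.306,-0.853,0],[0.306,-0.853,0],[0.306,-0.853,0],[0.306,-0.853,0]],"twist":[[0,0,0],[0,0,0],[0,0,0],[0,0,0]],"fingers":[1,1,1,1]}' 
python3 - <<'E'
from rig import optics
from h import *
d=optics.get_image("side"); P=pts(d)
cv2.imwrite("pics/side1.png",cv2.resize(d["img"][60:190,200:350],None,fx=5,fy=4.6,interpolation=cv2.INTER_CUBIC)[:600,:800])
h=cv2.cvtColor(d["img"],cv2.COLOR_BGR2HSV)
m=(h[...,0]>8)&(h[...,0]<25)&(h[...,1]>60)&(abs(P[...,0]-.54)<.06)&(abs(P[...,1]+.27)<.06)
for lo in (.03,.06,.09,.12,.15):
    k=m&(P[...,2]>lo)&(P[...,2]<lo+.03); print(lo,k.sum(),P[k].mean(0).round(4),P[k].min(0).round(4),P[k].max(0).round(4))
E
```

```text
clock: 2.0
position: [0.5427, -0.2741, 0.2298]
ee_rot: [0.0, 0.184, 0.983, -0.001]
contact_force: [-1.2, 0.7, -0.2]
width: 0.0853
0.03 47 [ 0.5402 -0.262   0.0455] [ 0.526  -0.276   0.0308] [ 0.5553 -0.2515  0.0586]
0.06 50 [ 0.5395 -0.2629  0.074 ] [ 0.5266 -0.2766  0.06  ] [ 0.5552 -0.2497  0.0893]
0.09 46 [ 0.5389 -0.2615  0.1057] [ 0.5276 -0.2778  0.09  ] [ 0.5518 -0.2529  0.1199]
0.12 50 [ 0.5394 -0.262   0.1361] [ 0.5252 -0.2903  0.1202] [ 0.5525 -0.2501  0.1499]
0.15 22 [ 0.5389 -0.2686  0.1553] [ 0.526  -0.2872  0.1501] [ 0.5526 -0.2564  0.1623]
```

View pics/side1.png

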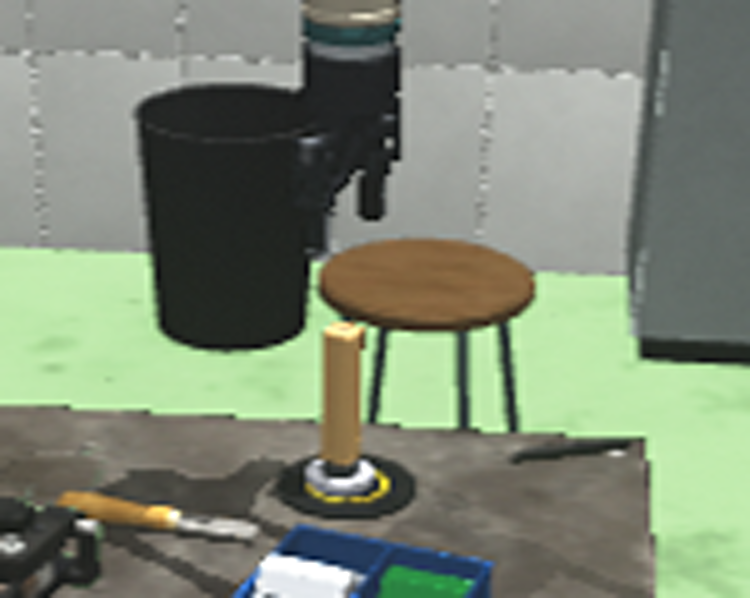

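The open gripper is centred over the handle top (crop ~(343,330)), with one finger on each side. Descend and grip.

```bash
python3 -m creep '{"slide":[[0,0,-0.3],[0,0,-0.6],[0,0,-0.84],[0,0,-0.84],[0,0,-0.84]],"twist":[[0,0,0],[0,0,0],[0,0,0],[0,0,0],[0,0,0]],"fingers":[1,1,1,1,1]}' 
python3 -m creep '{"slide":[[0,0,0],[0,0,0],[0,0,0],[0,0,0],[0,0,0],[0,0,0],[0,0,0],[0,0,0],[0,0,0],[0,0,0],[0,0,0],[0,0,0]],"twist":[[0,0,0],[0,0,0],[0,0,0],[0,0,0],[0,0,0],[0,0,0],[0,0,0],[0,0,0],[0,0,0],[0,0,0],[0,0,0],[0,0,0]],"fingers":[-1,-1,-1,-1,-1,-1,-1,-1,-1,-1,-1,-1]}' 100
python3 - <<'E'
from rig import optics
from h import *
d=optics.get_image("side")
cv2.imwrite("pics/side2.png",cv2.resize(d["img"][60:190,200:350],None,fx=5,fy=4.6,interpolation=cv2.INTER_CUBIC)[:600,:800])
E
```

```text
clock: 2.55
position: [0.5415, -0.2681, 0.1058]
ee_rot: [-0.0, 0.182, 0.983, 0.0]
contact_force: [-0.1, -0.2, 0.9]
width: 0.0852
clock: 3.75
position: [0.5421, -0.2698, 0.1066]
ee_rot: [0.001, 0.182, 0.983, -0.001]
contact_force: [-0.2, -0.9, 6.3]
width: 0.0268
```

View pics/side2.png

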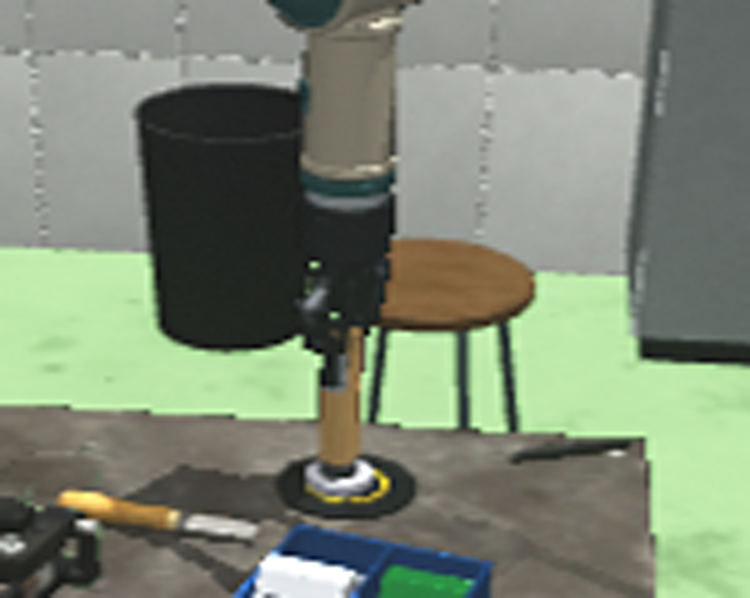

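Handle gripped at 27 mm (nominal 28), upright on the mat. Lift and look.

```bash
python3 -m creep '{"slide":[[0,0,0.15],[0,0,0.4],[0,0,0.7],[0,0,0.8],[0,0,0.8],[0,0,0.8]],"twist":[[0,0,0],[0,0,0],[0,0,0],[0,0,0],[0,0,0],[0,0,0]],"fingers":[-1,-1,-1,-1,-1,-1]}' 
python3 -m creep '{"slide":[[0.006,0.3,0],[0.006,0.6,0],[0.006,0.81,0],[0.006,0.81,0]],"twist":[[0,0,0],[0,0,0],[0,0,0],[0,0,0]],"fingers":[-1,-1,-1,-1]}' 
python3 - <<'E'
from rig import optics,telemetry
from h import *
s=telemetry.get_state(); p=s["position"]; print(p,s["contact_force"],s["width"])
for n in("side","top"):
    d=optics.get_image(n); np.savez(f"pics/{n}3.npz",**d); P=pts(d)
    h=cv2.cvtColor(d["img"],cv2.COLOR_BGR2HSV)
    near=(np.hypot(P[...,0]-p[0],P[...,1]-p[1])<.06)
    for nm,m in(("foot",near&(P[...,2]>p[2]-.12)&(P[...,2]<p[2]-.08)),("handle",near&(h[...,0]>8)&(h[...,0]<25)&(h[...,1]>60)&(P[...,2]<p[2]))):
        if m.sum(): print(n,nm,m.sum(),P[m].mean(0).round(4),P[m].min(0).round(4),P[m].max(0).round(4))
    c=d["img"][100:230,200:350] if n=="side" else d["img"][150:260,220:380]
    cv2.imwrite(f"pics/{n}3.png",cv2.resize(c,None,fx=5,fy=4.6,interpolation=cv2.INTER_CUBIC)[:600,:800])
E
```

```text
clock: 4.4
position: [0.5407, -0.2685, 0.2238]
ee_rot: [-0.001, 0.182, 0.983, 0.001]
contact_force: [0.0, 1.1, -3.6]
width: 0.0274
clock: 4.8
position: [0.5402, -0.1425, 0.2225]
ee_rot: [-0.003, 0.18, 0.984, 0.002]
contact_force: [0.3, -0.4, -3.2]
width: 0.0271
[ 0.54024987 -0.14249959  0.22250359] [ 0.34532347 -0.39792758 -3.19208063] 0.027067284375095372
side foot 93 [ 0.539  -0.1299  0.1314] [ 0.5128 -0.1651  0.1206] [ 0.5666 -0.1107  0.1422]
side handle 147 [ 0.538  -0.1327  0.1837] [ 0.5256 -0.15    0.1438] [ 0.552  -0.1214  0.2219]
top foot 77 [ 0.5357 -0.142   0.1311] [ 0.5135 -0.1705  0.1175] [ 0.563  -0.1185  0.138 ]
top handle 4 [ 0.5269 -0.1466  0.2051] [ 0.5259 -0.148   0.198 ] [ 0.5283 -0.1456  0.2144]
```

View pics/side3.png

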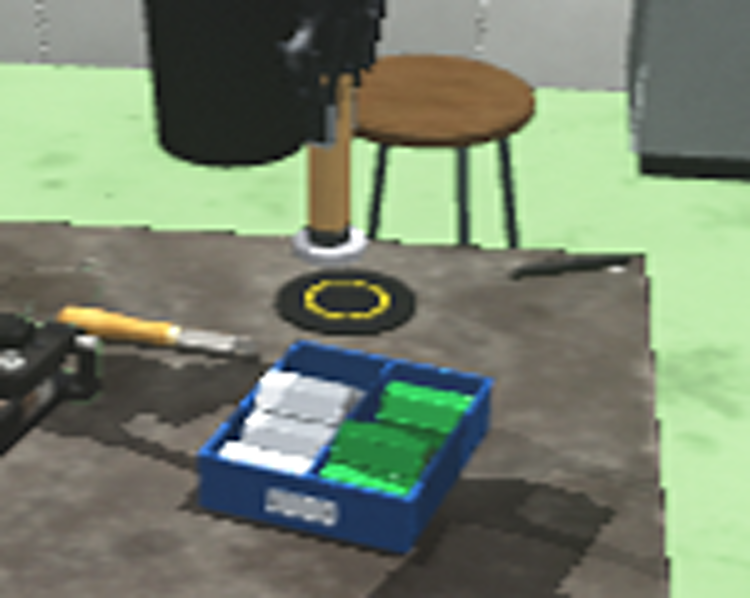

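View pics/top3.png

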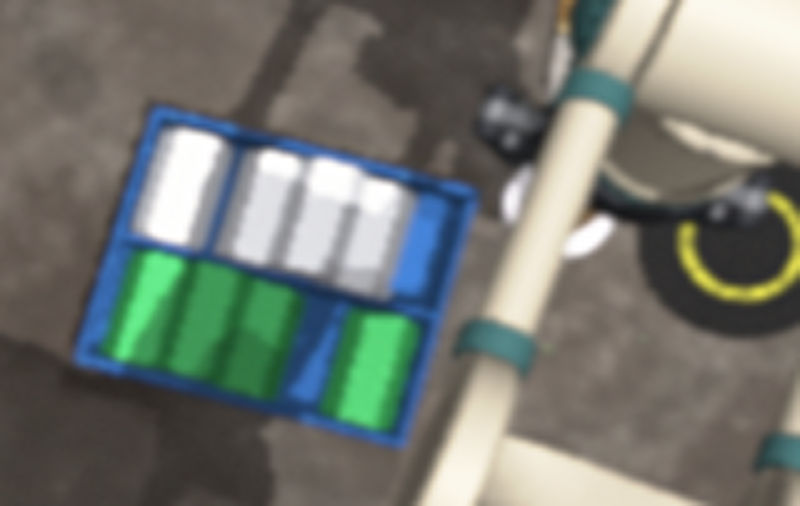

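The tamper is upright and lifted clear in hand, and the mat ring is now visible at about (347,298) in the side crop. I'll use the side view as a second measure of the mat and the bin.

```bash
python3 - <<'E'
from h import *
d=load("pics/side3.npz"); P=pts(d); h=cv2.cvtColor(d["img"],cv2.COLOR_BGR2HSV)
m=((h[...,0]>20)&(h[...,0]<35)&(h[...,1]>100)&(abs(P[...,2])<.02)); m[:,:250]=0;m[:,300:]=0
k=np.stack(np.nonzero(m)[::-1],1).astype(np.float32); e=cv2.fitEllipse(cv2.convexHull(k)); print("ring",e,ray(d,*e[0],.004))
g=d["img"].max(2); q=(g<60)&(abs(P[...,2])<.015)&(np.hypot(P[...,0]-.538,P[...,1]+.267)<.075)
k=np.stack(np.nonzero(q)[::-1],1).astype(np.float32); hull=cv2.convexHull(k)
e=cv2.fitEllipse(hull); print("mat",e,ray(d,*e[0],.004)); W=np.array([ray(d,*p,.004)[:2] for p in hull[:,0]]); print(cv2.minEnclosingCircle(W.astype(np.float32)))
H=P[...,2]
rim=(h[...,0]>100)&(h[...,0]<130)&(h[...,1]>130)&(H>.040)&(H<.056)&(np.hypot(P[...,0]-.51,P[...,1])<.14)
r=cv2.minAreaRect(P[rim][:,:2].astype(np.float32)); print("bin",r)
d=load("pics/top3.npz");P=pts(d); h=cv2.cvtColor(d["img"],cv2.COLOR_BGR2HSV);H=P[...,2]
rim=(h[...,0]>100)&(h[...,0]<130)&(h[...,1]>130)&(H>.040)&(H<.056)&(np.hypot(P[...,0]-.51,P[...,1])<.14)
print("bin top",cv2.minAreaRect(P[rim][:,:2].astype(np.float32)))
c=np.array([.5101,-.0045]); a=np.radians(-105.2)
ex=np.array([np.cos(a),np.sin(a)]); ey=np.array([-ex[1],ex[0]])
for b in((12.5,38.5),(-30.7,-38.5)): print((c+ex*b[0]/1e3+ey*b[1]/1e3).round(4))
E
```

```text
ring ((268.8197937011719, 164.8152313232422), (8.75428295135498, 16.76197052001953), 92.76569366455078) [ 0.53450368 -0.27111179  0.004     ]
mat ((268.8702697753906, 165.6312255859375), (13.855351448059082, 27.32443618774414), 90.9830322265625) [ 0.53365488 -0.26416978  0.004     ]
((0.5332388281822205, -0.2662637233734131), 0.05955320969223976)
bin ((0.5083698034286499, -0.0049681514501571655), (0.19195963442325592, 0.1587042361497879), 74.41592407226562)
bin top ((0.5104997158050537, -0.00446251779794693), (0.18503451347351074, 0.15947258472442627), 74.2598648071289)
[ 0.544  -0.0267]
[0.481  0.0352]
```

```bash
python3 -m creep '{"slide":[[0.005,0.25,0],[0.01,0.5,0],[0.02,0.77,0],[0.02,0.77,0],[0.02,0.77,0]],"twist":[[0,0,0],[0,0,0],[0,0,0],[0,0,0],[0,0,0]],"fingers":[-1,-1,-1,-1,-1]}' 
python3 -m creep '{"slide":[[0,0,-0.15],[0,0,-0.3],[0,0,-0.36],[0,0,-0.36]],"twist":[[0,0,0],[0,0,0],[0,0,0],[0,0,0]],"fingers":[-1,-1,-1,-1]}' 
python3 - <<'E'
from rig import optics,telemetry
from h import *
s=telemetry.get_state(); p=s["position"]; print(p,s["contact_force"],s["width"])
d=optics.get_image("side"); P=pts(d)
near=(np.hypot(P[...,0]-p[0],P[...,1]-p[1])<.05)&(P[...,2]>p[2]-.1)&(P[...,2]<p[2]-.08)
print(P[near].min(0),P[near].max(0))
cv2.imwrite("pics/side4.png",cv2.resize(d["img"][120:230,210:330],None,fx=5.5,fy=5.4,interpolation=cv2.INTER_CUBIC)[:600,:800])
E
```

```text
clock: 5.4
position: [0.5453, -0.0326, 0.2242]
ee_rot: [-0.001, 0.182, 0.983, -0.001]
contact_force: [0.2, -0.7, -3.5]
width: 0.0269
clock: 5.8
position: [0.5444, -0.0334, 0.1695]
ee_rot: [-0.002, 0.183, 0.983, -0.0]
contact_force: [-1.2, -0.3, -3.6]
width: 0.0269
[ 0.5443834  -0.03340237  0.16946497] [-1.22983539 -0.29657725 -3.56333502] 0.026859293595905498
[ 0.51714166 -0.04856697  0.06960911] [ 0.56885751 -0.00504649  0.08926207]
```

View pics/side4.png

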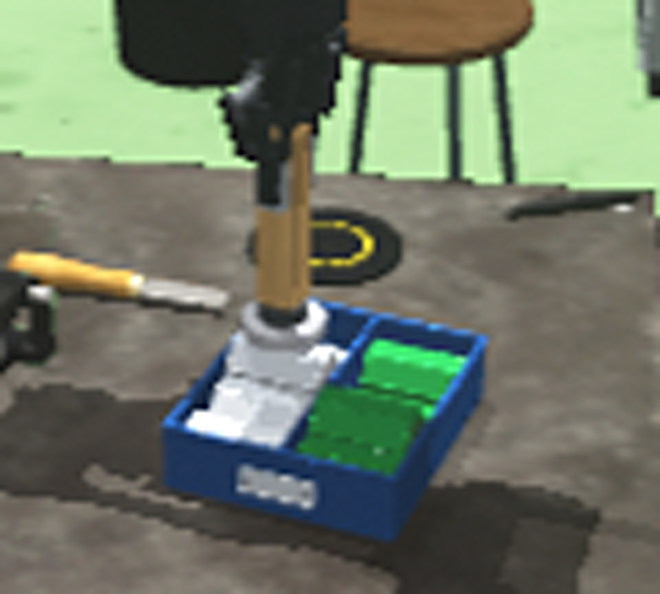

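The foot (crop ~(285,320)) hovers just above the high aluminium piece, about 6 mm off in y. I'll correct that, then press in small steps.

```bash
python3 -m creep '{"slide":[[0,0.042,0],[0,0.042,0],[0,0.042,-0.04],[0,0.042,-0.06],[0,0.042,-0.08]],"twist":[[0,0,0],[0,0,0],[0,0,0],[0,0,0],[0,0,0]],"fingers":[-1,-1,-1,-1,-1]}' 120
python3 -m creep '{"slide":[[0,0,-0.02],[0,0,-0.03],[0,0,-0.03]],"twist":[[0,0,0],[0,0,0],[0,0,0]],"fingers":[-1,-1,-1]}'
python3 -m creep '{"slide":[[0,0,-0.02],[0,0,-0.03],[0,0,-0.03]],"twist":[[0,0,0],[0,0,0],[0,0,0]],"fingers":[-1,-1,-1]}'
```

```text
clock: 6.35
position: [0.5459, -0.0258, 0.1597]
ee_rot: [0.001, 0.182, 0.983, 0.0]
contact_force: [-0.2, -0.0, 0.3]
width: 0.0268
clock: 6.65
position: [0.5456, -0.0259, 0.1546]
ee_rot: [0.0, 0.182, 0.983, 0.0]
contact_force: [0.1, 0.1, -1.8]
width: 0.0266
clock: 6.95
position: [0.5454, -0.0259, 0.1499]
ee_rot: [-0.0, 0.182, 0.983, 0.0]
contact_force: [0.3, -0.4, -1.8]
width: 0.027
```

```bash
python3 -m creep '{"slide":[[0,0,-0.02],[0,0,-0.03],[0,0,-0.03]],"twist":[[0,0,0],[0,0,0],[0,0,0]],"fingers":[-1,-1,-1]}'
python3 -m creep '{"slide":[[0,0,-0.01],[0,0,-0.02],[0,0,-0.02]],"twist":[[0,0,0],[0,0,0],[0,0,0]],"fingers":[-1,-1,-1]}'
python3 - <<'E'
from rig import optics,telemetry
from h import *
d=optics.get_image("side")
cv2.imwrite("pics/side5.png",cv2.resize(d["img"][120:230,210:330],None,fx=5.5,fy=5.4,interpolation=cv2.INTER_CUBIC)[:600,:800])
E
```

```text
clock: 7.25
position: [0.5455, -0.0264, 0.1458]
ee_rot: [0.0, 0.182, 0.983, -0.0]
contact_force: [0.1, -0.7, 0.7]
width: 0.0266
clock: 7.55
position: [0.5454, -0.0254, 0.1425]
ee_rot: [-0.0, 0.182, 0.983, 0.0]
contact_force: [0.2, -1.2, -0.2]
width: 0.0269
```

View pics/side5.png

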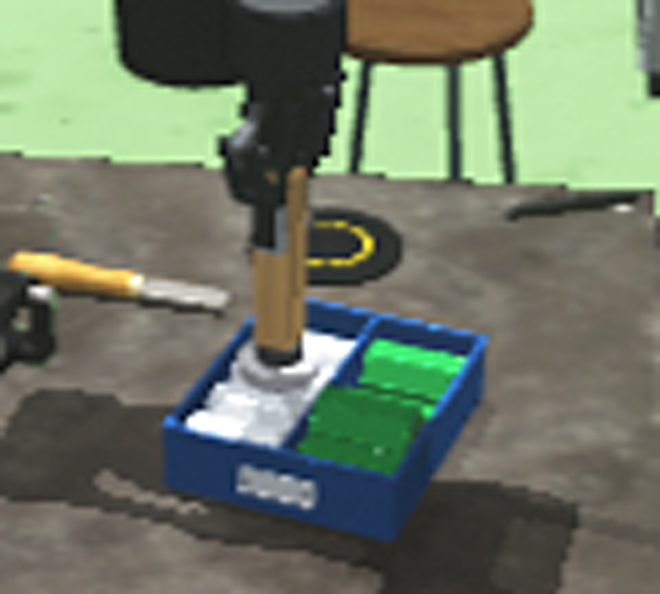

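The foot is sinking with the piece and a neighbour is being pushed aside. A little further, until the force rises.

```bash
python3 -m creep '{"slide":[[0,0,-0.01],[0,0,-0.015],[0,0,-0.015]],"twist":[[0,0,0],[0,0,0],[0,0,0]],"fingers":[-1,-1,-1]}'
python3 -m creep '{"slide":[[0,0,-0.01],[0,0,-0.015],[0,0,-0.015]],"twist":[[0,0,0],[0,0,0],[0,0,0]],"fingers":[-1,-1,-1]}'
```

```text
clock: 7.9
position: [0.5456, -0.0255, 0.1423]
ee_rot: [0.0, 0.182, 0.983, 0.0]
contact_force: [-3.4, 0.2, 10.5]
width: 0.0267
clock: 8.2
position: [0.5457, -0.0256, 0.1423]
ee_rot: [0.001, 0.182, 0.983, 0.0]
contact_force: [-5.4, -0.2, 23.3]
width: 0.027
```

Bottomed out: the position has stopped and the force is about 23 N. Lift, check the aluminium cell, and move over the green piece.

```bash
python3 -m creep '{"slide":[[0,0,0.1],[0,0,0.3],[0,0,0.45],[0,0,0.45],[-0.2,0.2,0.45],[-0.43,0.405,0.45],[-0.43,0.405,0.45],[-0.43,0.405,0.45],[-0.43,0.405,0.45]],"twist":[[0,0,0],[0,0,0],[0,0,0],[0,0,0],[0,0,0],[0,0,0],[0,0,0],[0,0,0],[0,0,0]],"fingers":[-1,-1,-1,-1,-1,-1,-1,-1,-1]}'
cat > m.py <<'E'
from rig import optics,telemetry
from h import *
import sys
tag=sys.argv[1]
s=telemetry.get_state(); p=s["position"]; print(p,s["contact_force"],s["width"])
c=np.array([.5101,-.0045]); a=np.radians(-105.4)
ex=np.array([np.cos(a),np.sin(a)]); ey=np.array([-ex[1],ex[0]])
for n in("side","top"):
    d=optics.get_image(n); np.savez(f"pics/{n}{tag}.npz",**d); P=pts(d)
    R=P[...,:2]-c; bx=R@ex*1000; by=R@ey*1000; H=P[...,2]*1000
    for nm,lo,hi in(("alu",12,63),("ace",-63,-12)):
        o=[]
        for x in range(-88,88,8):
            m=(by>lo)&(by<hi)&(bx>=x)&(bx<x+8)&(H<75); o.append(int(np.median(H[m])) if m.sum()>5 else -1)
        print(n,nm,o)
    k=d["img"][120:230,210:330] if n=="side" else d["img"][150:260,220:380]
    cv2.imwrite(f"pics/{n}{tag}.png",cv2.resize(k,None,fx=5,fy=5,interpolation=cv2.INTER_CUBIC)[:600,:800])
E
python3 m.py 6
```

```text
clock: 9.1
position: [0.4812, 0.0348, 0.2049]
ee_rot: [-0.0, 0.182, 0.983, -0.0]
contact_force: [0.6, 0.3, -4.1]
width: 0.0268
[0.4811738  0.03481046 0.20490981] [ 0.6085773   0.28603224 -4.07657457] 0.026791663484693293
side alu [24, 42, 41, 40, -1, 35, 36, 41, 40, -1, -1, 36, 40, 40, -1, -1, 37, 41, 41, -1, -1, 46]
side ace [34, -1, 40, 39, 42, 52, 59, 60, 59, -1, -1, -1, -1, -1, -1, -1, 24, 30, 40, 41, -1, 49]
top alu [-1, -1, -1, -1, -1, -1, -1, -1, -1, -1, -1, -1, -1, -1, -1, -1, -1, -1, -1, -1, 7, 2]
top ace [5, 30, 38, 38, 39, -1, -1, -1, -1, 42, 40, 38, 34, 7, 2, 3, 5, -1, -1, -1, 36, 23]
```

View pics/side6.png

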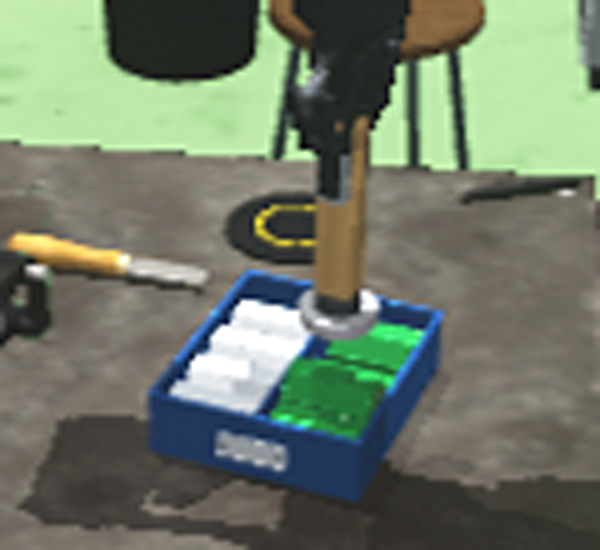

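View pics/top6.png

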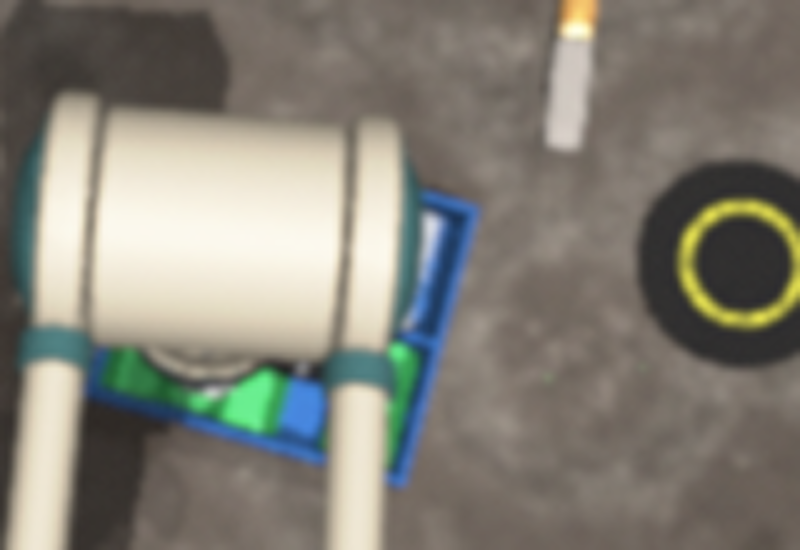

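The aluminium cell is level at about 40 mm everywhere, the foot is over the green high piece, and the mat is fully visible in the top crop at (742,263). Press the green one.

```bash
python3 -m creep '{"slide":[[0,0,-0.1],[0,0,-0.2],[0,0,-0.26],[0,0,-0.29],[0,0,-0.31],[0,0,-0.33],[0,0,-0.35]],"twist":[[0,0,0],[0,0,0],[0,0,0],[0,0,0],[0,0,0],[0,0,0],[0,0,0]],"fingers":[-1,-1,-1,-1,-1,-1,-1]}'
python3 -m creep '{"slide":[[0,0,-0.02],[0,0,-0.035],[0,0,-0.05],[0,0,-0.05]],"twist":[[0,0,0],[0,0,0],[0,0,0],[0,0,0]],"fingers":[-1,-1,-1,-1]}'
python3 -m creep '{"slide":[[0,0,-0.01],[0,0,-0.02],[0,0,-0.02]],"twist":[[0,0,0],[0,0,0],[0,0,0]],"fingers":[-1,-1,-1]}'
```

```text
clock: 9.9
position: [0.4818, 0.0348, 0.1539]
ee_rot: [0.001, 0.182, 0.983, 0.0]
contact_force: [-0.1, 0.3, -1.8]
width: 0.0267
clock: 10.3
position: [0.4811, 0.0348, 0.1457]
ee_rot: [0.0, 0.182, 0.983, 0.0]
contact_force: [0.4, -0.6, -1.1]
width: 0.0267
clock: 10.6
position: [0.4808, 0.0353, 0.1424]
ee_rot: [-0.0, 0.182, 0.983, 0.0]
contact_force: [1.2, 0.7, -3.6]
width: 0.0268
```

```bash
python3 - <<'E'
from h import *
d=load("pics/top6.npz"); P=pts(d); h=cv2.cvtColor(d["img"],cv2.COLOR_BGR2HSV)
m=((h[...,0]>20)&(h[...,0]<35)&(h[...,1]>100)&(abs(P[...,2])<.02)&(np.hypot(P[...,0]-.536,P[...,1]+.267)<.06))
k=np.stack(np.nonzero(m)[::-1],1).astype(np.float32); e=cv2.fitEllipse(cv2.convexHull(k)); print("ring",e,ray(d,*e[0],.004))
E
```

```text
ring ((368.2193908691406, 202.2218475341797), (26.034202575683594, 27.081024169921875), 122.69195556640625) [ 0.53605599 -0.27004838  0.004     ]
```

```bash
python3 -m creep '{"slide":[[0,0,-0.01],[0,0,-0.02],[0,0,-0.02]],"twist":[[0,0,0],[0,0,0],[0,0,0]],"fingers":[-1,-1,-1]}'
python3 -m creep '{"slide":[[0,0,-0.01],[0,0,-0.01],[0,0,-0.01]],"twist":[[0,0,0],[0,0,0],[0,0,0]],"fingers":[-1,-1,-1]}'
```

```text
clock: 10.9
position: [0.481, 0.0354, 0.1422]
ee_rot: [0.0, 0.182, 0.983, 0.0]
contact_force: [-5.1, -0.3, 15.6]
width: 0.027
clock: 11.2
position: [0.4811, 0.0353, 0.1422]
ee_rot: [0.001, 0.182, 0.983, 0.001]
contact_force: [-6.5, -0.4, 25.1]
width: 0.0267
```

Bottomed at the same height. Lift, move halfway to the mat, and check both cells.

```bash
python3 -m creep '{"slide":[[0,0,0.1],[0,0,0.3],[0,0,0.55],[0,0,0.55],[0.1,-0.3,0.55],[0.15,-0.6,0.55],[0.2,-0.95,0.55],[0.2,-0.95,0.55]],"twist":[[0,0,0],[0,0,0],[0,0,0],[0,0,0],[0,0,0],[0,0,0],[0,0,0],[0,0,0]],"fingers":[-1,-1,-1,-1,-1,-1,-1,-1]}'
python3 -m creep '{"slide":[[0.08,-0.3,0],[0.166,-0.6,0],[0.166,-0.8,0],[0.166,-0.8,0],[0.166,-0.8,0]],"twist":[[0,0,0],[0,0,0],[0,0,0],[0,0,0],[0,0,0]],"fingers":[-1,-1,-1,-1,-1]}'
python3 m.py 7
```

```text
clock: 12.0
position: [0.5117, -0.1133, 0.2192]
ee_rot: [-0.0, 0.185, 0.983, -0.002]
contact_force: [-0.5, 1.3, -2.7]
width: 0.0266
clock: 12.5
position: [0.5351, -0.2271, 0.2189]
ee_rot: [-0.002, 0.183, 0.983, 0.001]
contact_force: [-0.7, -0.1, -3.8]
width: 0.0267
[ 0.53505279 -0.22711206  0.21891465] [-0.73310493 -0.0700063  -3.78287881] 0.02667253452798311
side alu [27, -1, 40, 40, -1, 36, 36, 40, 40, -1, 33, 37, 40, 40, -1, -1, 36, 40, 39, 40, -1, 39]
side ace [26, -1, 41, 41, -1, 34, 38, 40, 40, -1, 34, 38, 41, 40, -1, -1, 30, 34, 39, 40, 40, 42]
top alu [28, 38, 38, 38, 32, 26, 37, 38, 39, 34, 25, 37, 39, 39, 34, 25, 36, 39, 39, 35, 19, 3]
top ace [31, 38, 39, 39, 28, 29, 39, 38, 39, 28, 29, 39, 38, 39, 30, 3, 9, 34, 39, 39, 36, 24]
```

View pics/side7.png

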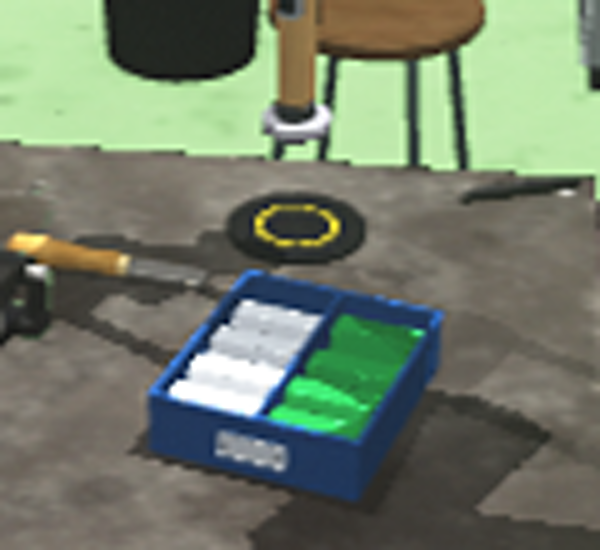

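View pics/top7.png

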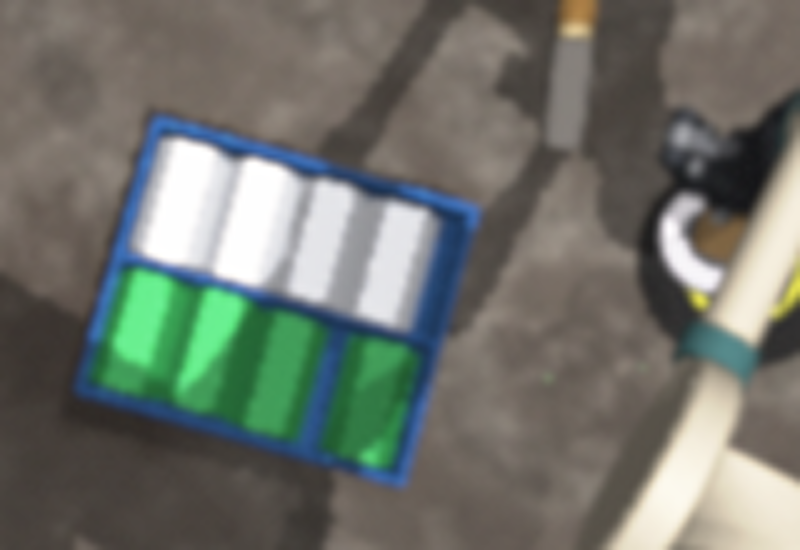

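All eight pieces read about 40 mm in both views. Go over the mat and lower.

```bash
python3 -m creep '{"slide":[[0,-0.15,0],[0,-0.28,0],[0,-0.28,0],[0,-0.28,-0.25],[0,-0.28,-0.5],[0,-0.28,-0.65],[0,-0.28,-0.65],[0,-0.28,-0.65]],"twist":[[0,0,0],[0,0,0],[0,0,0],[0,0,0],[0,0,0],[0,0,0],[0,0,0],[0,0,0]],"fingers":[-1,-1,-1,-1,-1,-1,-1,-1]}'
python3 -m creep '{"slide":[[0,0,-0.03],[0,0,-0.06],[0,0,-0.08],[0,0,-0.08]],"twist":[[0,0,0],[0,0,0],[0,0,0],[0,0,0]],"fingers":[-1,-1,-1,-1]}'
```

```text
clock: 13.4
position: [0.5363, -0.2693, 0.1237]
ee_rot: [0.0, 0.182, 0.983, 0.0]
contact_force: [-0.0, -1.1, -3.3]
width: 0.0268
clock: 13.8
position: [0.5357, -0.2695, 0.1113]
ee_rot: [-0.0, 0.182, 0.983, 0.0]
contact_force: [-1.2, -0.6, -3.4]
width: 0.0269
```

```bash
python3 -m creep '{"slide":[[0,0,-0.01],[0,0,-0.02],[0,0,-0.03],[0,0,-0.03]],"twist":[[0,0,0],[0,0,0],[0,0,0],[0,0,0]],"fingers":[-1,-1,-1,-1]}'
python3 -m creep '{"slide":[[0,0,-0.01],[0,0,-0.01],[0,0,-0.01]],"twist":[[0,0,0],[0,0,0],[0,0,0]],"fingers":[-1,-1,-1]}'
```

```text
clock: 14.2
position: [0.5359, -0.2697, 0.1068]
ee_rot: [0.0, 0.182, 0.983, 0.0]
contact_force: [-0.5, 0.0, -3.7]
width: 0.027
clock: 14.5
position: [0.536, -0.2698, 0.1066]
ee_rot: [0.0, 0.182, 0.983, -0.0]
contact_force: [-1.6, 0.0, 5.7]
width: 0.0267
```

Contact at the same TCP height as at pickup (0.1066). Release slowly, look, then withdraw.

```bash
python3 -m creep '{"slide":[[0,0,0],[0,0,0],[0,0,0],[0,0,0],[0,0,0],[0,0,0],[0,0,0],[0,0,0],[0,0,0],[0,0,0],[0,0,0],[0,0,0]],"twist":[[0,0,0],[0,0,0],[0,0,0],[0,0,0],[0,0,0],[0,0,0],[0,0,0],[0,0,0],[0,0,0],[0,0,0],[0,0,0],[0,0,0]],"fingers":[-0.2,0,0.2,0.4,0.6,0.8,1,1,1,1,1,1]}'
python3 m.py 8
```

```text
clock: 15.7
position: [0.5359, -0.2696, 0.1053]
ee_rot: [0.0, 0.182, 0.983, 0.0]
contact_force: [1.0, -0.1, 0.2]
width: 0.0857
[ 0.53592055 -0.26959258  0.10533996] [ 1.01250636 -0.09037141  0.18145609] 0.08565523147036673
side alu [25, 42, 40, 41, -1, 36, 36, 40, 40, 39, -1, 37, 40, 40, -1, -1, 36, 40, 41, 39, -1, 41]
side ace [17, -1, 40, 40, -1, 35, 38, 40, 40, -1, 33, 37, 40, 41, -1, -1, 30, 34, 40, 41, 39, 46]
top alu [27, 38, 39, 39, 33, 26, 37, 38, 38, 34, 26, 38, 39, 39, 34, 26, 37, 38, 38, 35, 19, 3]
top ace [32, 39, 39, 39, 28, 29, 38, 39, 38, 29, 29, 38, 38, 39, 30, 3, 8, 36, 38, 39, 36, 23]
```

View pics/side8.png

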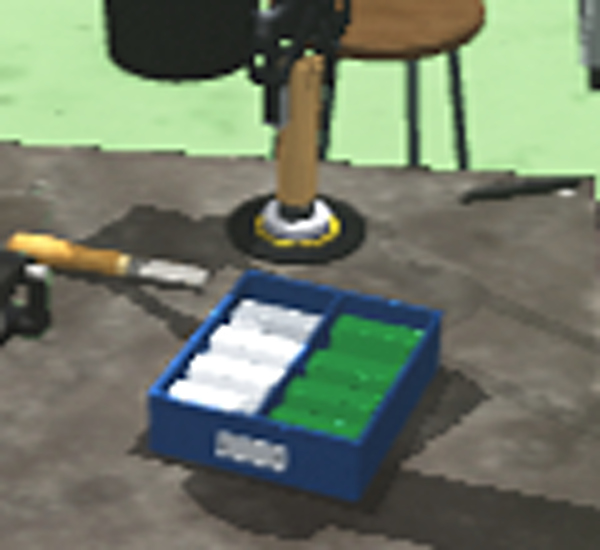

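The tamper's foot is centred on the ring, but the handle looks slightly leaning in the crop (base ~(297,200), top ~(307,60)). I'll measure the lean before withdrawing.

```bash
cat > lean.py <<'E'
from h import *
import sys
for tag in sys.argv[1:]:
  for n in("side","top"):
    d=load(f"pics/{n}{tag}.npz"); P=pts(d); h=cv2.cvtColor(d["img"],cv2.COLOR_BGR2HSV)
    near=(abs(P[...,0]-.538)<.08)&(abs(P[...,1]+.268)<.08)
    m=near&(h[...,0]>5)&(h[...,0]<25)&(h[...,1]>60)&(P[...,2]>.03)&(P[...,2]<.165)
    for lo in np.arange(.03,.16,.025):
        k=m&(P[...,2]>lo)&(P[...,2]<lo+.025)
        if k.sum()>4: print(tag,n,lo.round(3),k.sum(),np.median(P[k],0).round(4),np.nonzero(k)[1].mean().round(1))
d=load(f"pics/side{sys.argv[-1]}.npz")
cv2.imwrite(f"pics/lean{sys.argv[-1]}.png",cv2.resize(d["img"][100:180,230:310],None,fx=7,fy=7,interpolation=cv2.INTER_CUBIC))
E
python3 lean.py 0 8
```

```text
0 side 0.03 38 [ 0.5418 -0.2616  0.0428] 267.4
0 side 0.055 42 [ 0.538  -0.2618  0.067 ] 267.8
0 side 0.08 39 [ 0.5388 -0.2627  0.0926] 267.9
0 side 0.105 40 [ 0.5392 -0.2611  0.1182] 268.0
0 side 0.13 43 [ 0.5389 -0.2601  0.1437] 268.3
0 side 0.155 12 [ 0.5406 -0.2706  0.1575] 268.3
0 top 0.03 19 [ 0.5338 -0.259   0.0475] 368.4
0 top 0.055 24 [ 0.535  -0.2592  0.0683] 370.5
0 top 0.08 31 [ 0.5324 -0.2612  0.0929] 373.6
0 top 0.105 40 [ 0.5357 -0.2606  0.1167] 375.4
0 top 0.13 64 [ 0.5389 -0.2637  0.1509] 380.3
0 top 0.155 70 [ 0.5424 -0.2729  0.1577] 383.4
8 side 0.03 39 [ 0.5335 -0.2611  0.0439] 268.6
8 side 0.055 45 [ 0.5346 -0.2613  0.0672] 268.5
8 side 0.08 40 [ 0.5344 -0.2601  0.0926] 269.2
8 side 0.105 35 [ 0.527  -0.26    0.1195] 270.9
8 side 0.13 43 [ 0.5286 -0.2617  0.1436] 270.7
8 side 0.155 10 [ 0.5287 -0.2638  0.1596] 270.9
8 top 0.03 17 [ 0.5296 -0.2585  0.0447] 367.9
8 top 0.055 26 [ 0.5274 -0.258   0.0676] 370.3
8 top 0.08 23 [ 0.5293 -0.2567  0.0942] 371.7
8 top 0.105 14 [ 0.5287 -0.2557  0.1166] 373.6
8 top 0.13 10 [ 0.528  -0.2555  0.1396] 375.6
```

View pics/lean8.png

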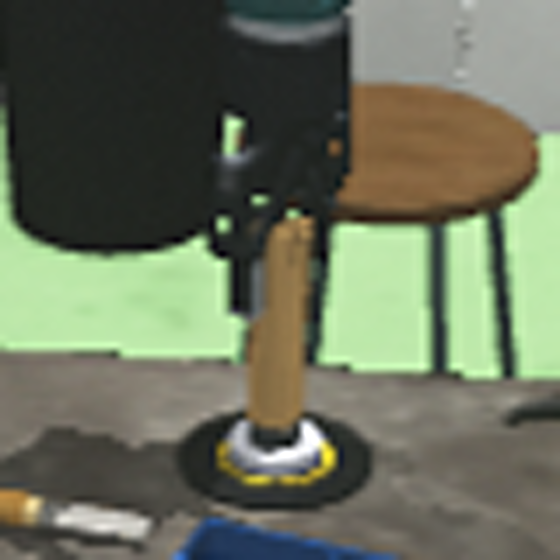

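Partly occlusion by the finger; the remaining lean is at most about 2°. The fingers stand well clear, so I'll withdraw and re-measure.

```bash
python3 -m creep '{"slide":[[0,0,0.1],[0,0,0.3],[0,0,0.6],[0,0,0.9],[0,0,1],[0,0,1],[0,0,1]],"twist":[[0,0,0],[0,0,0],[0,0,0],[0,0,0],[0,0,0],[0,0,0],[0,0,0]],"fingers":[1,1,1,1,1,1,1]}'
python3 -m creep '{"slide":[[-0.2,0.2,0],[-0.5,0.5,0],[-0.9,0.9,0],[-0.9,0.9,0],[-0.9,0.9,0],[-0.9,0.9,0]],"twist":[[0,0,0],[0,0,0],[0,0,0],[0,0,0],[0,0,0],[0,0,0]],"fingers":[1,1,1,1,1,1]}'
python3 m.py 9; python3 lean.py 9
python3 - <<'E'
from h import *
a=load("pics/top0.npz")["img"];b=load("pics/top9.npz")["img"]
for n,(u0,u1,v0,v1) in dict(square=(120,180,130,170),can=(105,160,225,260),scraper=(325,345,118,182)).items():
    print(n,np.percentile(cv2.absdiff(a[v0:v1,u0:u1],b[v0:v1,u0:u1]),[50,90,99]))
d=load("pics/side9.npz"); g=cv2.cvtColor(d["img"],cv2.COLOR_BGR2HSV)
cv2.imwrite("pics/top9f.png",b)
E
```

```text
clock: 16.5
position: [0.5355, -0.2693, 0.2546]
ee_rot: [-0.0, 0.182, 0.983, 0.0]
contact_force: [-0.1, 0.7, -0.8]
width: 0.0854
clock: 17.1
position: [0.3997, -0.1337, 0.254]
ee_rot: [-0.001, 0.182, 0.983, 0.0]
contact_force: [0.4, -1.5, -0.5]
width: 0.0853
[ 0.39967821 -0.1336877   0.25404408] [ 0.40556142 -1.4772945  -0.47949231] 0.08525380279608649
side alu [27, -1, 41, 40, -1, -1, 36, 40, 40, -1, -1, 36, 40, 40, 39, -1, 37, 40, 40, 39, -1, 41]
side ace [15, 41, 41, 41, -1, 35, 39, 40, 41, -1, 35, 38, 40, 40, -1, -1, 29, 34, 39, 40, 39, 45]
top alu [29, 38, 39, 39, 33, 25, 37, 39, 39, 34, 26, 37, 39, 39, 34, 26, 37, 39, 39, 35, 20, 3]
top ace [30, 38, 39, 38, 28, 30, 39, 38, 38, 29, 29, 39, 40, 38, 29, 3, 10, 35, 39, 38, 36, 24]
9 side 0.03 40 [ 0.5374 -0.2605  0.0444] 268.4
9 side 0.055 42 [ 0.536  -0.2606  0.0682] 268.5
9 side 0.08 41 [ 0.5344 -0.2586  0.0919] 269.1
9 side 0.105 46 [ 0.5327 -0.2598  0.1169] 269.5
9 side 0.13 46 [ 0.535  -0.2598  0.1433] 269.4
9 side 0.155 13 [ 0.5375 -0.2719  0.1581] 269.1
9 top 0.03 18 [ 0.5279 -0.2582  0.0444] 368.2
9 top 0.055 29 [ 0.5296 -0.258   0.0687] 370.0
9 top 0.08 30 [ 0.5286 -0.2592  0.0933] 373.0
9 top 0.105 36 [ 0.5305 -0.2594  0.1195] 375.2
9 top 0.13 63 [ 0.5315 -0.2622  0.1496] 379.5
9 top 0.155 82 [ 0.5369 -0.2711  0.1572] 382.7
square [2. 3. 4.]
can [ 2. 31. 47.]
scraper [ 3. 24. 47.]
```

View pics/lean9.png

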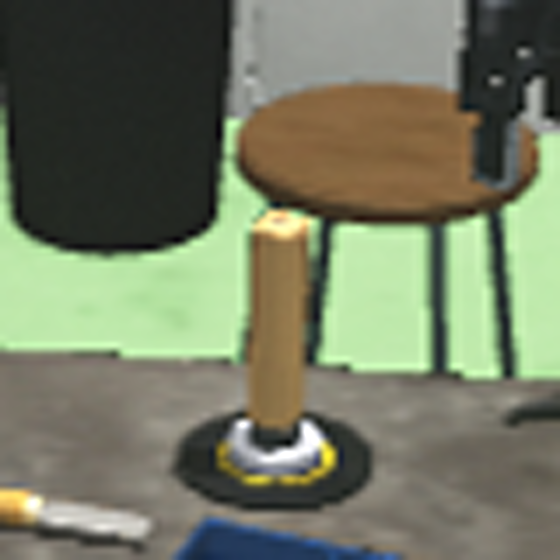

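View pics/top9f.png

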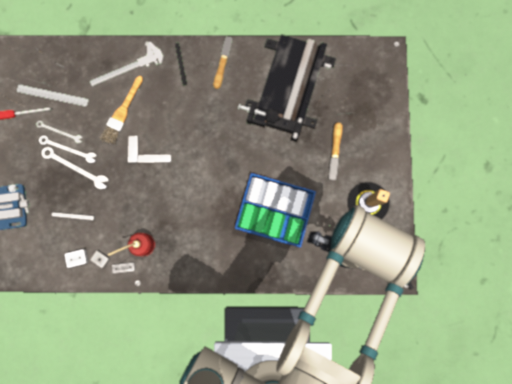

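The tamper stands upright, with its top at (0.537, −0.271) and the mat centre at about (0.536, −0.270). The bystanders are where they were, the gripper is in free air and the pieces are level. Hand in.

```bash
python3 -c "
from rig import order
print(order.sign_off())"
```

```text
the job is handed in; nothing more can be done
None
```

I gripped the tamper by its handle and pressed the high aluminium piece and then the high green piece down. I then stood the tamper back on its mat, let go and moved the arm clear. The job was handed in at about 17 s of the 48 s; no verdict was reported.

- **Pressing:** both presses stopped at the same tool height, about 0.142 m, with the force rising to 23–25 N at the end. That is slightly above your 5–20 N, and came after the pieces had stopped sinking.
- **Pieces:** in the last pictures, both cameras read all eight tops at about 38–41 mm, against 40 mm when flat on the floor.
- **Tamper:** it stands upright, about 2 mm from the mat's centre. Just after release it looked up to 2° off vertical, but with the gripper out of view it measured upright. The side camera's outline fit of the whole mat put the mat's centre about 6 mm from the ring fits. I used the ring fits, and either one is well inside the 32 mm limit.
- **Bystanders:** the square's picture is unchanged. The oil can and scraper areas differ in brightness from the start. I put that down to the arm's shadow having moved, since both sit at the same place in the before and after pictures; I did not measure their positions exactly.

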